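# Check a ringed dent with a top-heavy inspection lamp

## Robot

A 6-joint arm with a two-finger parallel gripper is mounted at the origin on the work surface. World frame = base frame: x ahead of the robot, y to its left, z up, the work surface at z = 0. Lengths are in m, angles in degrees, forces in N, time in s.
With the tool pointing down it reaches from about 0.3 to 0.75 m from the base axis. Payload 8.5 kg.
Tool frame: the origin (TCP) lies midway between the tips of the shut fingers; the grasp point (between the pads) lies 19 mm behind it (env.grasp_offset is the distance from the TCP to the grasp point, in m); z points along the fingers, y is the line along which they close (so a half turn about z gives the same grasp; the last joint's range is limited). The gripper opens to 85 mm and grips with 20 to 120 N. Pads are 22 mm wide; open, the fingers measure 114 mm over their backs; the gripper's body (76 mm by 85 mm) begins 54 mm behind the grasp point. The pads swing forward as they close: fully open they stand 13 mm farther back than shut.
Start: joints at [52.752, 21.807, 74.336, -0, 83.858, -12.336], TCP at [0.232, 0.499, 0.231] pointing down, gripper open.
Joint ranges: [-178.18, 178.18], [-50.72, 133.34], [12.68, 142.11], [-81.47, 261.47], [9.98, 163.14], [-165.26, 165.26]. Speed limits (degrees/s): [136.94, 136.94, 180, 180, 180, 180].

## Interface

Orientations are given as a 3x3 rotation matrix whose columns are the frame's x, y, z axes.
In Python, from rig import env gives the robot as it stands.
- The arm moves only by the tool servo_tool, never from a script. Its argument "deltas" is text: rows parted by semicolons, each of 7 numbers parted by spaces: the opening, from 0 (shut) to 1 (fully open), then the shift along the tool's x, y, z in mm, then the turn, a rotation vector about the tool's x, y, z in rad. A call has 1 to 8 rows; each row shifts and turns the commanded pose from where the row before left it, along the tool's axes as they then stand; what a row does not reach is not made up. A row lasts 1/12 s, in which the tool goes at most 41.7 mm and 7.16 degrees, less where a joint would pass 70% of its speed; a pose out of reach is approached as far as the arm can. A call is refused whole if a number of a shift passes 41.7 or a number of a turn 0.125, either way. A call with a gripper value outside its range is refused whole. The fingers move at their own pace and stop on an object; "newtons" is the grip in N (left out, the last holds). Time passes only in rows, so rows that do not move let the fingers close. It gives the time, the measured TCP pose, the force, the opening and the grip force at its end, in the units of the state.
- env.observe(): the state, without advancing time (a new reading comes with each control period).
- env.get_image(name): name is "scene" or "top" or "wrist"; returns a dict with "img" (400x640x3 uint8, red, green, blue), "depth" (400x640 float32, m along the optical axis (not along the pixel's ray), 0 where there is no reading), "camera_matrix" (3x3 intrinsics, pixels), "world_to_cam" (4x4, takes a point from world to camera coordinates). Camera axes: x right, y down, z forward; pixel columns grow to the right and rows downward; lengths in m; the calibration is good to about 2 mm. A picture is of the moment at which its call begins.
- env.close_job(): hands the job in; it is judged then, once.
Trained networks look in a picture, given as the dict that the camera call returned (one of the last four; its "shot" number tells which), for a name from the list of things; names that differ only in an ending like _2 or _b are one class to them, and where a whole thing is asked for, a point or a joint stands for the part that bears it (a point fixed in the world has none). Each returns a list of dicts, best first, with "conf" (0 to 1); they miss things now and then, are a little off and sometimes report something else, mostly with a low value. They report only what shows in the picture. A call takes as long as a camera call.
- env.spot_in(name, picture): "bbox" ([centre column, centre row, width, height] in pixels, round what is visible of it).
- env.spot_point(name, picture): "uv" ([column, row] in pixels: a listed point, or the origin of a listed thing).
The state is a dict: "time_s": time; "q": joint angles; "qvel": joint speeds; "joint_efforts": joint torques, N m; "position": TCP position; "tool_rot": TCP orientation; "ft_force": force on the tool from outside, world axes, zero at the start; "wrist_torque": the same for the moment, N m; "grip_width": finger opening in m; "gripper_force": force on a finger pad.
Only numpy, scipy, OpenCV 4.12 (cv2) and the standard library are available. Lean on these libraries where they do the work, as an engineer would, in place of code of your own. Each camera call takes 0.05 s, during which the arm holds its last target. There are 200 camera calls.

## Task

Take the inspection lamp out of its cradle by the orange handle, hold it with its foot level, its mast upright and its lamp head above the blue ring on the black car panel, steadily for five seconds, then set it back in the cradle with the mast standing in the fork, and let go. The mast's hinge is loose and topples by itself, so balance it all the way: it must never drop over. Touch neither the mast nor the panel, and leave the hammer, dolly and tape roll alone.

Things in the scene. Friction and masses are not known exactly. Their poses are not given: they have to be found in the camera images.
- foot: lamp foot, loose: black slab 330 x 60 x 20 mm, origin at the centre of its underside, x along its length towards the mast, z up. A red battery (x = -162 to -88 mm, 56 mm wide, up to z = 65 mm) sits behind the handle. Mast hinge at x = 150 mm, z = 35 mm. Foot with battery about 0.45 kg (may be 20 % off); the whole lamp balances fore and aft close to the handle.
- handle (a point): grip point in the orange handle on the foot, 45 mm straight above the foot's origin. The handle is a bar 80 mm long (foot's x), 26 mm wide (foot's y), 20 to 66 mm above the underside: grip it from above, fingers closing along the foot's y.
- mast: yellow mast, 14 mm thick, hinged on the foot; origin on the hinge, z up the mast, x along the hinge (foot's x). Lamp head on top (110 x 60 x 34 mm): 215 to 249 mm above the hinge, x = -20 to 90 mm. Mast with head about 0.22 kg (may be 15 % off), centre of mass 192 mm above the hinge, inertia about the hinge 0.0092 kg m2. The robot must not touch it.
- hinge (a joint): lean of the mast relative to the foot, rad, about the foot's +x: 0 square, positive towards the foot's -y side; stops at +-0.45. Spring to 0: 0.18 N m/rad; damper 0.13 N m s/rad. Gravity topples it with 0.41 N m per rad of lean from vertical, more than the spring can hold: time constant about 0.6 s. Rolling the held foot about its x drives the mast through spring and damper.
- head (a point): centre of the white lamp face under the lamp head, 215 mm above the hinge and 45 mm ahead of it along x (with the mast square: x = 195 mm and z = 250 mm in the foot's frame)
- cradle: fixed cradle; origin under its centre at table height, x towards the fork. Seated foot: on the floor 12 mm above the origin, origins and axes in line. Blue side walls 70 mm apart inside, 20 mm high; end wall as high, inside face at x = -172 mm; open towards +x. The mast goes into the fork along +x with the foot lifted clear of the walls, then the foot is lowered.
- fork (a point): on the cradle, x = 150 mm, z = 167 mm: point midway between two blue level prongs, 10 mm thick, 34 mm clear apart, along x from x = 130 to 220 mm of the cradle; from 130 to 105 mm they open outwards to 90 mm. They join a post at x = 218 to 234 mm, 173 mm high. The mouth faces -x. In the fork the mast leans on a prong by up to about 0.1 rad.
- panel: fixed black corner of a car bonnet; origin on the table, top flat at 40 mm, from x = -45 to 245 mm and y = -110 to 140 mm in its own frame. Not to be touched by lamp or robot.
- ring (a point): centre of the blue ring (90 mm across) on the panel's top, at x = 120 mm, z = 40 mm in the panel's frame
- hammer: bystander: body hammer lying flat, handle 240 mm along its y with the steel head (110 mm wide) at the +y end, 22 mm high, origin at the middle of the handle's underside
- dolly: bystander: steel dolly block 90 x 50 x 35 mm, origin at the centre of its underside
- tape_roll: bystander: green tape roll, 90 mm across, 24 mm high, lying flat, origin at the centre of its underside

How it is judged (in metres and radians):
On the way:
1. held by the handle, foot level and mast upright (both within 0.12 rad) and clear of the panel, the lamp head stays above the blue ring (within 50 mm of its centre, seen from above) for 4.5 s (horizontal distance between head and ring below 0.05 m and angle between each of mast, foot's own z axis and vertical below 0.12 rad and height (world z) of foot above 0.045 m and distance between the grasp point and handle below 0.05 m), for 4.5 s.
At the end, for the whole second after the job is handed in: the foot lies still and flat on the cradle's floor (within 15 mm along, 12 mm across, 5 mm in height, 0.05 rad of level), with the mast standing in the fork (within 0.2 rad of vertical) (x of foot in the frame of cradle between -0.015 and 0.015 m and y of foot in the frame of cradle between -0.012 and 0.012 m and z of foot in the frame of cradle below 0.017 m and angle between foot's own z axis and vertical below 0.05 rad and angle between mast's own z axis and vertical below 0.2 rad and linear speed of foot below 0.03 m/s); the robot touches nothing.
It fails at once if the mast drops over (more than 0.3 rad from vertical) (angle between mast's own z axis and vertical above 0.3 rad).
It fails at once if the robot touches the mast or lamp head with more than 3 N (contact force between any of the fingers, the arm and mast above 3 N).
It fails at once if the lamp or the robot touches the panel with more than 3 N (contact force between any of foot, the fingers, the arm and panel above 3 N).
It fails at once if hammer, dolly or tape roll is moved more than 30 mm (distance of any of hammer, dolly, tape_roll from where it was at the start of the episode above 0.03 m).
It also fails if it takes over 67 s, if anything falls off the work surface, if the arm or the gripper's body presses on something with over 40 N, if the wrist force passes 120 N, or if a joint passes its speed limit or range.

## Working session

There is one attempt and no reset: what is moved stays moved. The work goes in short steps, Python scripts to look and compute and a tool call to move; the robot and the scene stay as the last step left them, time stands still between calls to the robot, and variables do not carry over. Pictures are saved under pics/ and viewed, at most 10 in all, crops included, and the job is handed in when it is done.

Besides the shell and the picture viewer there is one more tool, called after "Call:" as name(argument=value, ...), one argument or row to a line, values as JSON. servo_tool: Moves the arm, as the interface text tells. Its arguments: {"type":"object","properties":{"deltas":{"type":"string"},"newtons":{"type":"number"}},"required":["deltas"]}

```bash
mkdir -p pics; ls; python3 - <<'E'
from rig import env
import cv2, numpy as np, pickle
s=env.observe(); print(s)
for n in ["scene","top","wrist"]:
    p=env.get_image(n); pickle.dump(p,open(f"pics/{n}0.pkl","wb"))
    cv2.imwrite(f"pics/{n}0.png",p["img"][:,:,::-1])
    print(n,p["camera_matrix"].tolist(),np.round(p["world_to_cam"],3).tolist())
    for t in ["foot","handle","mast","head","cradle","fork","panel","ring","hammer","dolly","tape_roll","hinge"]:
        try:
            r=env.spot_point(t,p)[:1]
            for x in r:
                u,v=[int(round(a)) for a in x["uv"]]; d=p["depth"][v,u]
                W=np.linalg.inv(p["world_to_cam"])@np.r_[np.linalg.inv(p["camera_matrix"])@[x["uv"][0]*d,x["uv"][1]*d,d],1]
                print(t,round(x["conf"],2),u,v,np.round(W[:3],3))
        except Exception as e: print(t,e)
E
```

```text
pics
{'time_s': 0.0, 'q': array([ 5.27517546e+01,  2.18408168e+01,  7.43852483e+01,  1.66894277e-03,
        8.38565040e+01, -1.23352857e+01]), 'qvel': array([-0.01772614,  0.03896934, -0.00592823,  0.05043088,  0.12687154,
        0.01208846]), 'joint_efforts': array([ 8.53199981e-04, -4.48479331e+01, -2.31278497e+01, -1.53860610e-04,
        4.83316951e-03,  4.59889577e-06]), 'position': array([0.23149516, 0.49859163, 0.23071048]), 'tool_rot': array([[-9.06947284e-01,  4.21243186e-01, -8.95308922e-04],
       [ 4.21244003e-01,  9.06946643e-01, -1.12961731e-03],
       [ 3.36153828e-04, -1.40164686e-03, -9.99998961e-01]]), 'ft_force': array([-0.5180419 , -0.01331923,  0.58651778]), 'wrist_torque': array([-0.03428943, -0.01235979, -0.05071927]), 'gripper_force': 0.0, 'grip_width': 0.08527168213551453}
scene [[400.5884567901092, 0.0, 324.50678408328554], [0.0, 400.5884567901092, 200.3161803595878], [0.0, 0.0, 1.0]] [[0.045, 0.999, -0.01, -0.036], [0.688, -0.038, -0.725, -0.316], [-0.724, 0.025, -0.689, 1.519], [0.0, 0.0, 0.0, 1.0]]
handle 0.96 412 195 [0.533 0.249 0.078]
mast 0.87 431
[... 836 characters left out ...]
.64 212 258 [0.517 0.249 0.032]
fork 0.73 176 188 [0.651 0.236 0.289]
panel 0.94 413 259 [ 0.511 -0.229  0.04 ]
ring 0.59 410 206 [ 0.635 -0.229  0.037]
hammer 0.57 309 274 [0.476 0.015 0.02 ]
dolly 0.84 317 201 [ 0.649 -0.005  0.038]
tape_roll 0.79 319 162 [ 0.753 -0.011 -0.001]
hinge it knows: cradle, dolly, foot, fork, hammer, handle, head, mast, panel, ring, tape_roll
wrist [[322.10959277057947, 0.0, 318.6001294685042], [0.0, 322.10959277057947, 195.57418124059282], [0.0, 0.0, 1.0]] [[0.422, 0.907, -0.001, -0.55], [0.87, -0.405, 0.28, -0.037], [0.254, -0.119, -0.96, 0.381], [0.0, 0.0, 0.0, 1.0]]
hinge it knows: cradle, dolly, foot, fork, hammer, handle, head, mast, panel, ring, tape_roll
```

View pics/scene0.png

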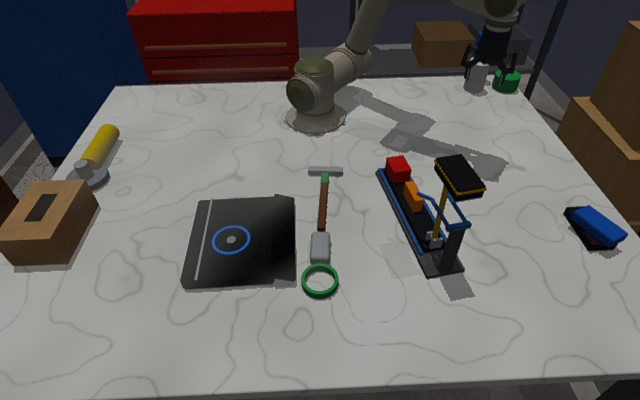

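View pics/top0.png

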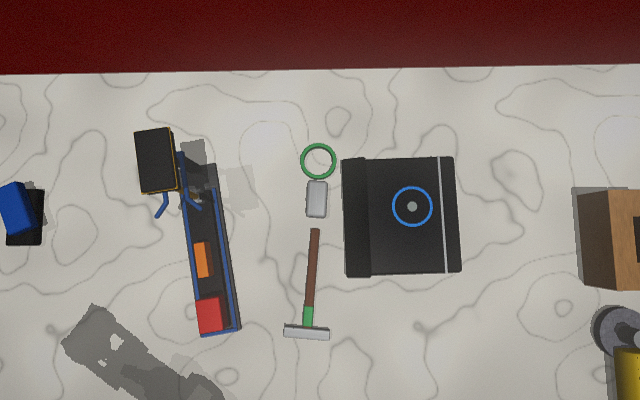

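```bash
cat > lib.py <<'E'
import numpy as np, cv2
def cloud(p):
    d=p["depth"]; v,u=np.nonzero(d>0); z=d[v,u]; K=p["camera_matrix"]
    c=np.stack([(u-K[0,2])*z/K[0,0],(v-K[1,2])*z/K[1,1],z,np.ones_like(z)])
    W=(np.linalg.inv(p["world_to_cam"])@c)[:3].T
    return W,p["img"][v,u].astype(int)
def lean(p,o,R):
    """o: foot origin, R: foot axes (world). returns mast angle rel. vertical-about-foot-x using unrolled frame"""
    W,_=cloud(p)
    x=R[:,0]; y=np.cross([0,0,1],x); y/=np.linalg.norm(y); z=np.cross(x,y)
    h=o+R@[.15,0,.035]
    q=(W-h)@np.stack([x,y,z],1)
    q=q[(q[:,0]>-.015)&(q[:,0]<.085)&(abs(q[:,1])<.14)&(q[:,2]>.19)&(q[:,2]<.29)]
    if len(q)<200: return None
    th=0.
    for _ in range(8):
        yy=q[:,1]*np.cos(th)+q[:,2]*np.sin(th); zz=-q[:,1]*np.sin(th)+q[:,2]*np.cos(th)
        m=abs(zz-.249)<.006
        if m.sum()<100: m=abs(zz-.249)<.012
        mid=.5*(np.percentile(yy[m],1)+np.percentile(yy[m],99)); wid=np.ptp(np.percentile(yy[m],[1,99]))
        th=th-mid/.249*.8
    b=np.polyfit(q[m,1],q[m,2],1)[0]
    return dict(th=th,plane=np.arctan(b),wid=wid,zz=np.median(zz[m]),n=int(m.sum()))
E
python3 - <<'E'
import pickle,numpy as np
from lib import *
for n in ["scene","top"]:
    p=pickle.load(open(f"pics/{n}0.pkl","rb")); W,c=cloud(p)
    near=(abs(W[:,0]-.5)<.3)&(abs(W[:,1]-.25)<.15)
    O=W[near&(c[:,0]>150)&(c[:,1]>50)&(c[:,1]<150)&(c[:,2]<70)&(abs(W[:,2]-.078)<.006)]
    B=W[near&(c[:,0]>120)&(c[:,1]<50)&(c[:,2]<50)&(abs(W[:,2]-.077)<.006)]
    for k,A in (("orange",O),("red",B)):
        r=cv2.minAreaRect((A[:,:2]*1000).astype(np.float32)); print(n,k,len(A),r,A.mean(0).round(4))
    cyan=(c[:,2]>100)&(c[:,0]<80)&(c[:,2]>c[:,1]*1.3)
    rg=W[cyan&(abs(W[:,1]+.229)<.07)&(abs(W[:,0]-.635)<.07)]
    print("ring",len(rg),(rg.min(0)+rg.max(0))/2,np.ptp(rg,axis=0))
    a=np.radians(12.3); 
    bl=W[near&(c[:,2]>60)&(c[:,2]>c[:,0]*2)&(c[:,2]>c[:,1]*1.3)]
    for zlo,zhi in((.025,.04),(.165,.18)):
        m=bl[(bl[:,2]>zlo)&(bl[:,2]<zhi)]; r=cv2.minAreaRect((m[:,:2]*1000).astype(np.float32)); print("blue",zlo,len(m),r)
    o=np.r_[.52,.247,.012]
    for y in (11,12,13):
        a=np.radians(y);R=np.array([[np.cos(a),-np.sin(a),0],[np.sin(a),np.cos(a),0],[0,0,1]]); print(y,lean(p,o,R))
E
```

```text
scene orange 129 ((515.61181640625, 258.3299255371094), (77.03239440917969, 23.279977798461914), 9.83363151550293) [0.5136 0.2568 0.0774]
scene red 248 ((392.6910705566406, 237.34176635742188), (69.99493408203125, 51.37245178222656), 7.893759727478027) [0.3944 0.2375 0.0765]
ring 285 [ 0.63188831 -0.23339885  0.03998803] [0.10462671 0.09540535 0.0088583 ]
blue 0.025 0 ((0.0, 0.0), (0.0, 0.0), 0.0)
blue 0.165 208 ((674.98583984375, 284.7276611328125), (135.62940979003906, 68.6339111328125), 21.256080627441406)
11 {'th': np.float64(4.327890450693077e-05), 'plane': np.float64(0.03349298707946192), 'wid': np.float64(0.05878419497894767), 'zz': np.float64(0.2481670209627042), 'n': 969}
12 {'th': np.float64(0.013954932202973636), 'plane': np.float64(0.036904074085652), 'wid': np.float64(0.05935421915308528), 'zz': np.float64(0.2481908603061912), 'n': 978}
13 {'th': np.float64(0.028017473697614655), 'plane': np.float64(0.04084306218261101), 'wid': np.float64(0.060701559494147184), 'zz': np.float64(0.24820746861904897), 'n': 988}
top orange 1095 ((455.0018005371094, 249.57275390625), (199.92
[... 301 characters left out ...]
 1 ((630.8637084960938, 320.1502380371094), (0.0, 0.0), 0.0)
blue 0.165 217 ((677.2421264648438, 287.4245300292969), (127.39334106445312, 93.84075164794922), 8.842737197875977)
11 {'th': np.float64(0.035888346251676834), 'plane': np.float64(0.07582046579956771), 'wid': np.float64(0.05913800248194776), 'zz': np.float64(0.24937479737409743), 'n': 2016}
12 {'th': np.float64(0.04977145697371187), 'plane': np.float64(0.07871877155261983), 'wid': np.float64(0.06021411486427437), 'zz': np.float64(0.2494864012579402), 'n': 2032}
13 {'th': np.float64(0.06345438177922084), 'plane': np.float64(0.0815248272403685), 'wid': np.float64(0.06148520373939667), 'zz': np.float64(0.24964539906033226), 'n': 2038}
```

Call:
servo_tool(
  deltas="1 -30 -8 6 0 0 0;1 -30 -8 6 0 0 0;1 -30 -8 6 0 0 0;1 -30 -8 6 0 0 0;1 -30 -8 6 0 0 0;1 -30 -8 7 0 0 0;1 -30 -8 7 0 0 0;1 -30 -8 7 0 0 0",
  newtons=80,
)

```text
time_s: 2.47
position: [0.4234, 0.3385, 0.1801]
tool_rot: [[-0.907, 0.421, 0.0], [0.421, 0.907, 0.0], [-0.0, 0.0, -1.0]]
ft_force: [-0.3, 0.1, 0.1]
grip_width: 0.0857
gripper_force: 0.0
```

Call:
servo_tool(
  deltas="1 -30 -8 7 0 0 0;1 -30 -8 7 0 0 0;1 -30 -8 7 0 0 0;1 -28 -9 7 0 0 -0.12;1 0 0 0 0 0 -0.12;1 0 0 0 0 0 -0.12;1 0 0 0 0 0 -0.12;1 0 0 0 0 0 -0.122",
)

```text
time_s: 3.13
position: [0.5157, 0.2598, 0.1522]
tool_rot: [[-0.985, -0.172, -0.0], [-0.172, 0.985, -0.0], [0.0, -0.0, -1.0]]
ft_force: [-0.9, 0.0, 0.4]
grip_width: 0.0852
gripper_force: 0.0
```

Call:
servo_tool(
  deltas="1 0 0 0 0 0 0",
)

```text
time_s: 3.22
position: [0.5156, 0.26, 0.1523]
tool_rot: [[-0.985, -0.171, -0.0], [-0.171, 0.985, 0.0], [0.0, 0.0, -1.0]]
ft_force: [-0.1, 0.3, -0.6]
grip_width: 0.0856
gripper_force: 0.0
```

```bash
python3 - <<'E'
from rig import env
from lib import *
import pickle
s=env.observe(); print(s["time_s"],s["position"],s["tool_rot"].round(3).tolist(),s["ft_force"],s["q"].round(1))
cl=[]
for n in ["scene","top"]:
    p=env.get_image(n); pickle.dump(p,open(f"pics/{n}1.pkl","wb")); W,c=cloud(p)
    near=(abs(W[:,0]-.52)<.2)&(abs(W[:,1]-.25)<.05)
    hsv=cv2.cvtColor(p["img"],cv2.COLOR_RGB2HSV)[p["depth"]>0]
    for k,m in (("or",(hsv[:,0]>7)&(hsv[:,0]<18)),("red",(hsv[:,0]<6)|(hsv[:,0]>174))):
        A=W[near&m&(hsv[:,1]>150)&(hsv[:,2]>100)&(abs(W[:,2]-.078)<.006)]
        if len(A)>20: print(n,k,len(A),cv2.minAreaRect((A[:,:2]*1000).astype(np.float32)))
    for y in (9,9.5,10):
        a=np.radians(y);R=np.array([[np.cos(a),-np.sin(a),0],[np.sin(a),np.cos(a),0],[0,0,1]]); print(y,lean(p,np.r_[.5155,.259,.012],R))
E
```

```text
3.2167 [0.51557981 0.259982   0.15228198] [[-0.985, -0.171, -0.0], [-0.171, 0.985, 0.0], [0.0, 0.0, -1.0]] [-0.12796291  0.25970742 -0.60432967] [ 15.   28.3  77.2   0.   74.5 -84.8]
scene or 70 ((515.3873901367188, 257.8095703125), (77.89647674560547, 22.076316833496094), 11.536477088928223)
9 {'th': np.float64(0.06637868376715532), 'plane': np.float64(0.08081238701976888), 'wid': np.float64(0.058309990545221124), 'zz': np.float64(0.24824239184732322), 'n': 997}
9.5 {'th': np.float64(0.07361818146196906), 'plane': np.float64(0.08309219592492328), 'wid': np.float64(0.058797086585761875), 'zz': np.float64(0.24836826128717227), 'n': 1002}
10 {'th': np.float64(0.0802672543985626), 'plane': np.float64(0.0838134136220211), 'wid': np.float64(0.05908376491163053), 'zz': np.float64(0.2484821009369008), 'n': 1005}
top or 209 ((515.3125610351562, 259.4005126953125), (78.24923706054688, 24.05677604675293), 9.355398178100586)
top red 710 ((392.73834228515625, 240.2377471923828), (70.21652221679688, 53.27531433105469), 8.78535270690918)
9 {'th': np.float64(0.06165822861619682), 'plane': np.float64(0.08365388438529384), 'wid': np.float64(0.05905772530304387), 'zz': np.float64(0.2497178919065795), 'n': 2047}
9.5 {'th': np.float64(0.06807357883225051), 'plane': np.float64(0.0844027547609204), 'wid': np.float64(0.05904803638863753), 'zz': np.float64(0.24981841851737335), 'n': 2047}
10 {'th': np.float64(0.07470719243541542), 'plane': np.float64(0.08603221118753714), 'wid': np.float64(0.05928414880775307), 'zz': np.float64(0.24992141655664113), 'n': 2053}
```

Call:
servo_tool(
  deltas="1 0 -1 28 0 0 0;1 0 0 28 0 0 0;1 0 0 28 0 0 0;1 0 0 20 0 0 0;1 0 0 9 0 0 0;1 0 0 0 0 0 0;0 0 0 0 0 0 0;0 0 0 0 0 0 0",
  newtons=80,
)

```text
time_s: 3.98
position: [0.5165, 0.2593, 0.0408]
tool_rot: [[-0.986, -0.166, 0.002], [-0.166, 0.986, 0.001], [-0.003, 0.0, -1.0]]
ft_force: [-0.2, 0.4, 0.9]
grip_width: 0.0639
gripper_force: 0.0
```

Call:
servo_tool(
  deltas="0 0 0 0 0 0 0;0 0 0 0 0 0 0;0 0 0 0 0 0 0;0 0 0 0 0 0 0;0 0 0 0 0 0 0;0 0 0 0 0 0 0",
)

```text
time_s: 4.48
position: [0.5161, 0.2593, 0.0402]
tool_rot: [[-0.986, -0.166, 0.002], [-0.166, 0.986, 0.001], [-0.002, 0.0, -1.0]]
ft_force: [-0.6, -0.0, 6.7]
grip_width: 0.0252
gripper_force: 80.0
```

```bash
cat > ctl.py <<'E'
import numpy as np, sys, json, time
from scipy.linalg import expm
from scipy.optimize import lsq_linear
from lib import lean
I,G,K,C,ML=.0092,.41,.18,.13,.042
DT=1/12
# state: th, thd, phi ; inputs: phidot (const over a row), lateral acceleration a
A=np.array([[0,1,0],[(G-K)/I,-C/I,K/I],[0,0,0]]); B=np.array([[0,0],[C/I,ML/I],[1,0]])
def disc(dt):
    M=expm(np.block([[A,B],[np.zeros((2,5))]])*dt); return M[:3,:3],M[:3,3:]
Ad,Bd=disc(DT)
def run(x,rolls,ys,vy0):
    """ramp moves: velocity changes act as impulse at the row start"""
    X=[]; v=vy0
    for r,y in zip(rolls,ys):
        nv=y/DT; x=x+np.array([0,ML/I*(nv-v),0]); v=nv
        x=Ad@x+Bd@[r/DT,0]; X.append(x)
    return np.array(X)
def foot(s,off=np.array([0,0,.026])):
    T=s["tool_rot"]; R=np.stack([-T[:,0],T[:,1],-T[:,2]],1)
    return s["position"]-R@off,R
def plan(th,thd,phi,ys,horizon=24,rmax=.06,vy0=0.):
    """ys in m, may extend beyond the 8 rows; returns roll increments"""
    ys=np.r_[ys,np.zeros(max(0,horizon-len(ys)))][:horizon]
    x0=np.array([th,thd,phi]); base=run(x0,np.zeros(horizon),ys,vy0)
    J=np.stack([(run(np.zeros(3),np.eye(horizon)[i],np.zeros(horizon),0)) for i in range(horizon)],-1)
    w=np.ones(horizon); w[-4:]=5
    rows=[J[:,0,:]*w[:,None],J[:,2,:]*.7*w[:,None],np.eye(horizon)*1.]
    rhs=[-base[:,0]*w,-base[:,2]*.7*w,np.zeros(horizon)]
    r=lsq_linear(np.vstack(rows),np.concatenate(rhs),(-rmax,rmax)).x
    return r,run(x0,r,ys,vy0)
E
python3 - <<'E'
from rig import env
from ctl import *
s=env.observe(); print(s["time_s"],s["position"],s["ft_force"],s["wrist_torque"],s["gripper_force"],s["grip_width"])
o,R=foot(s); print(o,R)
p=env.get_image("top"); print(lean(p,o,R))
print(env.spot_point("head",p)[:1])
E
```

```text
4.4833 [0.51605331 0.25928582 0.04024124] [-0.58432991 -0.04546405  6.72609291] [ 0.00862605  0.16765657 -0.04586331] 79.95562434196472 0.0252390287616492
[0.51609358 0.2593013  0.01424128] [[ 9.86074873e-01 -1.66294754e-01 -1.54893944e-03]
 [ 1.66294015e-01  9.86076035e-01 -5.95432322e-04]
 [ 1.62638933e-03  3.29561494e-04  9.99998623e-01]]
{'th': np.float64(0.06931940156997997), 'plane': np.float64(0.0765018315054792), 'wid': np.float64(0.058378640537295426), 'zz': np.float64(0.24729163002392293), 'n': 2000}
[{'uv': [162.4, 162.6], 'conf': 0.74}]
```

Call:
servo_tool(
  deltas="0 0 0 -5 0 0 0;0 0 0 -8 0 0 0;0 0 0 -9 0 0 0;0 0 0 -9 0 0 0;0 0 0 -8 0 0 0;0 0 0 -3 0 0 0;0 0 0 0 0 0 0",
)

```text
time_s: 5.17
position: [0.516, 0.2592, 0.0824]
tool_rot: [[-0.986, -0.167, 0.002], [-0.167, 0.986, 0.0], [-0.002, 0.0, -1.0]]
ft_force: [-0.4, 0.1, -6.6]
grip_width: 0.025
gripper_force: 79.1
```

```bash
sed -i 's/\[0,0,.026\]/[0,0,.028]/' ctl.py; cat > step.py <<'E'
"""step.py '<y rows mm this call and next>' vy0 x_total_mm z_total_mm : measure and plan 8 rows"""
from rig import env
from ctl import *
import os
ys=np.array(eval(sys.argv[1]),float)/1000; vy0=float(sys.argv[2])/1000
s=env.observe(); p=env.get_image("top"); o,R=foot(s)
m=lean(p,o,R)
phi=np.arctan2(R[2,1],R[2,2])
th=m["th"]*.4+m["plane"]*.6 if m else None
st=json.load(open("st.json")) if os.path.exists("st.json") else None
if m: print("th %.3f plane %.3f n %d zz %.3f"%(m["th"],m["plane"],m["n"],m["zz"]))
if st:
    pt,ptd,pphi=st; print("pred th %.3f phi %.3f"%(pt,pphi))
    if th is None: th=pt
    thd=ptd+1.6*(th-pt)
else: thd=0
Ah,Bh=disc(.05)
x=np.array([th,thd,phi]); x=x+np.array([0,ML/I*(0-vy0),0]); x=Ah@x   # stop during the camera call
yaw=np.degrees(np.arctan2(R[1,0],R[0,0]))
head=o+R@[.15,0,.035]+np.array([R[0,0]*.045,R[1,0]*.045,0])+.215*np.array([R[1,0]*np.sin(th),-R[0,0]*np.sin(th),np.cos(th)])
print("t %.2f foot %s yaw %.2f pitch %.3f phi %.3f th %.3f thd %.3f head-ring mm %s F %s T %s"%(s["time_s"],o.round(4),yaw,-R[2,0],phi,th,thd,((head[:2]-[.634,-.2325])*1000).round(0),s["ft_force"].round(1),s["wrist_torque"].round(3)))
r,X=plan(*x,ys)
r=np.round(r*200)/200
X=run(x,r[:8],ys[:8],0)
print("rolls(phi)",r[:8]," -> tool x turn",-r[:8]); print("th",X[:,0].round(3)); print("phi",X[:,2].round(3))
json.dump(dict(x=list(x)),open("x.json","w"))
n=int(sys.argv[3]) if len(sys.argv)>3 else 8
json.dump(list(X[n-1]),open("st.json","w"))
f=phi; out=[]
for i in range(8):
    y=ys[i]*1000; out.append((round(y*np.cos(f),1),round(y*np.sin(f),1),-r[i])); f+=r[i]
print("tool (y,z,turn):",[(float(a),float(b),round(float(c),3)) for a,b,c in out])
E
rm -f st.json; python3 step.py "[0]*8" 0
```

```text
th 0.105 plane 0.116 n 2349 zz 0.249
t 5.17 foot [0.5161 0.2592 0.0544] yaw 9.59 pitch -0.002 phi 0.000 th 0.112 thd 0.000 head-ring mm [ 78. 501.] F [-0.4  0.1 -6.6] T [0.076 0.085 0.091]
rolls(phi) [-0.06  -0.06  -0.01   0.01   0.015  0.01   0.01   0.01 ]  -> tool x turn [ 0.06   0.06   0.01  -0.01  -0.015 -0.01  -0.01  -0.01 ]
th [ 0.101  0.059  0.022  0.004 -0.001 -0.003 -0.005 -0.005]
phi [-0.06  -0.12  -0.13  -0.12  -0.105 -0.095 -0.085 -0.075]
tool (y,z,turn): [(0.0, 0.0, 0.06), (0.0, -0.0, 0.06), (0.0, -0.0, 0.01), (0.0, -0.0, -0.01), (0.0, -0.0, -0.015), (0.0, -0.0, -0.01), (0.0, -0.0, -0.01), (0.0, -0.0, -0.01)]
```

Call:
servo_tool(
  deltas="0 0 0 0 0.06 0 0;0 0 0 0 0.06 0 0;0 0 0 0 0.01 0 0;0 0 0 0 -0.01 0 0;0 0 0 0 -0.015 0 0;0 0 0 0 -0.01 0 0",
)

```text
time_s: 5.72
position: [0.5157, 0.2587, 0.0812]
tool_rot: [[-0.986, -0.165, 0.015], [-0.166, 0.982, -0.091], [0.0, -0.092, -0.996]]
ft_force: [0.1, -0.8, -6.5]
grip_width: 0.0253
gripper_force: 79.5
```

```bash
python3 -c "
import json
json.dump([-.003,-.02,-.095],open('st.json','w'))"; python3 step.py "[0]*8" 0
```

```text
th -0.076 plane -0.057 n 2202 zz 0.249
pred th -0.003 phi -0.095
t 5.72 foot [0.5161 0.2561 0.0533] yaw 9.55 pitch 0.000 phi -0.093 th -0.065 thd -0.119 head-ring mm [ 72. 538.] F [ 0.1 -0.8 -6.5] T [0.068 0.151 0.009]
rolls(phi) [ 0.06   0.045  0.01   0.    -0.    -0.    -0.    -0.   ]  -> tool x turn [-0.06  -0.045 -0.01  -0.     0.     0.     0.     0.   ]
th [-0.065 -0.035 -0.012 -0.002  0.003  0.006  0.01   0.014]
phi [-0.033  0.012  0.022  0.022  0.022  0.022  0.022  0.022]
tool (y,z,turn): [(0.0, -0.0, -0.06), (0.0, -0.0, -0.045), (0.0, 0.0, -0.01), (0.0, 0.0, -0.0), (0.0, 0.0, 0.0), (0.0, 0.0, 0.0), (0.0, 0.0, 0.0), (0.0, 0.0, 0.0)]
```

Call:
servo_tool(
  deltas="0 0 0 0 -0.06 0 0;0 0 0 0 -0.045 0 0;0 0 0 0 -0.01 0 0;0 0 0 0 0 0 0",
)

```text
time_s: 6.1
position: [0.516, 0.258, 0.0814]
tool_rot: [[-0.986, -0.165, -0.003], [-0.165, 0.986, 0.02], [-0.0, 0.02, -1.0]]
ft_force: [-0.7, 0.4, -6.1]
grip_width: 0.0251
gripper_force: 79.5
```

```bash
python3 -c "
import json
json.dump([-.002,.1,.022],open('st.json','w'))"; python3 step.py "[0]*8" 0
```

```text
th -0.042 plane -0.025 n 2237 zz 0.249
pred th -0.002 phi 0.022
t 6.10 foot [0.5159 0.2586 0.0535] yaw 9.48 pitch -0.000 phi 0.020 th -0.032 thd 0.053 head-ring mm [ 73. 529.] F [-0.7  0.4 -6.1] T [-0.035  0.077 -0.021]
rolls(phi) [ 0.025  0.005 -0.005 -0.005 -0.005 -0.005 -0.005 -0.005]  -> tool x turn [-0.025 -0.005  0.005  0.005  0.005  0.005  0.005  0.005]
th [-0.02  -0.006  0.001  0.004  0.004  0.004  0.004  0.002]
phi [0.045 0.05  0.045 0.04  0.035 0.03  0.025 0.02 ]
tool (y,z,turn): [(0.0, 0.0, -0.025), (0.0, 0.0, -0.005), (0.0, 0.0, 0.005), (0.0, 0.0, 0.005), (0.0, 0.0, 0.005), (0.0, 0.0, 0.005), (0.0, 0.0, 0.005), (0.0, 0.0, 0.005)]
```

```bash
python3 - <<'E'
t=open("step.py").read()
t=t.replace('print("tool (y','json.dump([float(a) for a in r],open("r.json","w"))\nprint("tool (y')
t=t.replace('''s=env.observe(); p=env.get_image("top")''','''s0=env.observe(); p0=env.get_image("top"); m0=lean(p0,*foot(s0)); s=env.observe(); p=env.get_image("top")''')
t=t.replace('''Ah,Bh=disc''','''if m and m0:
    vm=(m["th"]-m0["th"]+m["plane"]-m0["plane"])/.1; print("thd pred %.3f meas %.3f"%(thd,vm))
    thd=.5*thd+.5*vm if st else vm
open("log.txt","a").write(json.dumps([s0["time_s"],s["time_s"],m0,m,phi])+"\\n")
Ah,Bh=disc''')
open("step.py","w").write(t)
E

```

Call:
servo_tool(
  deltas="0 0 0 0 -0.025 0 0;0 0 0 0 -0.005 0 0;0 0 0 0 0.005 0 0;0 0 0 0 0.005 0 0",
)

```text
time_s: 6.48
position: [0.5157, 0.2591, 0.0813]
tool_rot: [[-0.986, -0.166, -0.006], [-0.166, 0.985, 0.038], [0.0, 0.039, -0.999]]
ft_force: [0.4, 0.1, -5.9]
grip_width: 0.0255
gripper_force: 79.6
```

```bash
python3 -c "
import json
json.dump([.004,.01,.04],open('st.json','w'))"; python3 step.py "[0]*8" 0 6
```

```text
th -0.035 plane -0.017 n 2248 zz 0.249
pred th 0.004 phi 0.040
thd pred -0.035 meas -0.062
t 6.53 foot [0.5154 0.2603 0.0534] yaw 9.60 pitch -0.000 phi 0.039 th -0.024 thd -0.049 head-ring mm [ 73. 529.] F [ 0.4  0.2 -5.3] T [-0.064  0.124 -0.033]
rolls(phi) [ 0.02   0.    -0.005 -0.005 -0.005 -0.005 -0.005 -0.005]  -> tool x turn [-0.02  -0.     0.005  0.005  0.005  0.005  0.005  0.005]
th [-0.018 -0.007 -0.002  0.     0.001  0.002  0.002  0.001]
phi [0.059 0.059 0.054 0.049 0.044 0.039 0.034 0.029]
tool (y,z,turn): [(0.0, 0.0, -0.02), (0.0, 0.0, -0.0), (0.0, 0.0, 0.005), (0.0, 0.0, 0.005), (0.0, 0.0, 0.005), (0.0, 0.0, 0.005), (0.0, 0.0, 0.005), (0.0, 0.0, 0.005)]
```

```bash
tail -1 log.txt; python3 - <<'E'
from ctl import *
from scipy.optimize import least_squares
D=lambda dt:disc(dt)
def sim(x,segs,b,c=.13):
    # segs list of (dt, dphi)
    import ctl
    A2=np.array([[0,1,0],[(G-K)/I,-c/I,K/I],[0,0,0]]); B2=np.array([[0,0],[c/I,G/I],[1,0]])
    out=[]
    for dt,d in segs:
        n=8
        M=expm(np.block([[A2,B2],[np.zeros((2,5))]])*dt); x=M[:3,:3]@x+M[:3,3:]@[d/dt,b]; out.append(x)
    return out
s1=[(.05,0),(1/12,.06),(1/12,.045),(1/12,.01),(1/12,0)]
s2=[(.05,0),(1/12,.025),(1/12,.005),(1/12,-.005),(1/12,-.005)]
s0=[(1/12,-.06),(1/12,-.06),(1/12,-.01),(1/12,.01),(1/12,.015),(1/12,.01)]
def res(p,full=False):
    b,td0=p[:2]
    X0=sim(np.array([.112,0,0]),[(.05,0)]+s0,b); 
    X1=sim(np.array([-.065+p[2],td0,-.095]),s1,b); X2=sim(X1[-1],s2,b); X3=sim(X2[-1],[(.05,0)],b)
    if full: return X0[-1],X1[-1],X2[-1],X3[-1]
    return [p[2],X1[-1][0]+.032,X2[-1][0]+.021,X3[-1][0]+.024]
f=least_squares(res,[0,0,0]); print(f.x,f.fun); print(res(f.x,True))
E
```

```text
[6.4833, 6.5333, {"th": -0.03201935278222786, "plane": -0.013841186118941607, "wid": 0.05878338899727993, "zz": 0.24902112162001086, "n": 2252}, {"th": -0.034747211270713334, "plane": -0.017344699054219877, "wid": 0.05865646998714239, "zz": 0.24905354270124247, "n": 2248}, 0.03852981170689122]
[-1.43462213e-02 -2.22075426e-01 -5.94388321e-08] [-5.94388321e-08  2.48579730e-05 -1.61387344e-04  1.36589195e-04]
(array([-0.03296641, -0.10954247, -0.095     ]), array([-0.03197514, -0.01516033,  0.02      ]), array([-0.02116139, -0.06387444,  0.04      ]), array([-0.02386341, -0.04675897,  0.04      ]))
```

```bash
sed -i 's/^th=m\["th"\].*/th=.5*m["th"]+.5*(m["plane"]-.0175)-.003 if m else None/' step.py; python3 - <<'E'
import json; json.dump([-.042,-.047,.04],open("st.json","w"))
E
python3 step.py "[0]*8" 0 6
```

```text
th -0.039 plane -0.024 n 2241 zz 0.249
pred th -0.042 phi 0.040
thd pred -0.049 meas -0.071
t 6.63 foot [0.5154 0.2604 0.0533] yaw 9.61 pitch -0.000 phi 0.039 th -0.043 thd -0.060 head-ring mm [ 72. 533.] F [-0.3 -0.4 -6.2] T [-0.078  0.069 -0.034]
rolls(phi) [ 0.04   0.005 -0.005 -0.01  -0.01  -0.005 -0.005 -0.005]  -> tool x turn [-0.04  -0.005  0.005  0.01   0.01   0.005  0.005  0.005]
th [-0.032 -0.011  0.     0.005  0.005  0.006  0.007  0.009]
phi [0.079 0.084 0.079 0.069 0.059 0.054 0.049 0.044]
tool (y,z,turn): [(0.0, 0.0, -0.04), (0.0, 0.0, -0.005), (0.0, 0.0, 0.005), (0.0, 0.0, 0.01), (0.0, 0.0, 0.01), (0.0, 0.0, 0.005), (0.0, 0.0, 0.005), (0.0, 0.0, 0.005)]
```

Call:
servo_tool(
  deltas="0 4 0 0 -0.04 0 0;0 8 0 0 -0.005 0 0;0 8 0 0 0.005 0 0;0 8 0 0 0.01 0 0;0 8 0 0 0.01 0 0;0 4 0 0 0.005 0 0",
)

```text
time_s: 7.18
position: [0.4747, 0.2525, 0.0815]
tool_rot: [[-0.986, -0.167, -0.01], [-0.167, 0.985, 0.053], [0.001, 0.054, -0.999]]
ft_force: [0.2, -0.6, -6.2]
grip_width: 0.0252
gripper_force: 79.6
```

```bash
python3 step.py "[0]*8" 0 6
```

```text
th 0.006 plane 0.022 n 2334 zz 0.249
pred th 0.006 phi 0.054
thd pred 0.010 meas 0.052
t 7.23 foot [0.4742 0.2541 0.0535] yaw 9.64 pitch 0.001 phi 0.054 th 0.002 thd 0.031 head-ring mm [ 33. 517.] F [-1.4  0.2 -6.4] T [-0.084  0.092  0.   ]
rolls(phi) [-0.01  -0.005 -0.005 -0.005 -0.005 -0.005 -0.    -0.   ]  -> tool x turn [0.01  0.005 0.005 0.005 0.005 0.005 0.    0.   ]
th [0.006 0.005 0.005 0.005 0.004 0.003 0.003 0.005]
phi [0.044 0.039 0.034 0.029 0.024 0.019 0.019 0.019]
tool (y,z,turn): [(0.0, 0.0, 0.01), (0.0, 0.0, 0.005), (0.0, 0.0, 0.005), (0.0, 0.0, 0.005), (0.0, 0.0, 0.005), (0.0, 0.0, 0.005), (0.0, 0.0, 0.0), (0.0, 0.0, 0.0)]
```

Call:
servo_tool(
  deltas="0 8 0 -2 0.01 0 0;0 16 0 -4 0.005 0 0;0 18 0 -6 0.005 0 0;0 18 0 -6 0.005 0 0;0 18 0 -6 0.005 0 0;0 18 0 -6 0.005 0 0;0 14 0 -4 0 0 0;0 8 0 -2 0 0 0",
)

```text
time_s: 7.95
position: [0.3585, 0.2314, 0.118]
tool_rot: [[-0.986, -0.167, -0.003], [-0.167, 0.986, 0.019], [-0.0, 0.02, -1.0]]
ft_force: [-0.0, -0.2, -5.7]
grip_width: 0.0256
gripper_force: 79.6
```

```bash
python3 - <<'E'
import json; json.dump([.005,.02,.019],open("st.json","w"))
E
python3 step.py "[-3,-6,-9,-12,-14,-14,-14,-14]+[-14]*4+[-12,-9,-6,-3]" 0 8
```

```text
th 0.009 plane 0.028 n 2859 zz 0.249
pred th 0.005 phi 0.019
thd pred 0.023 meas 0.120
t 8.00 foot [0.3578 0.2319 0.09  ] yaw 9.62 pitch 0.000 phi 0.020 th 0.007 thd 0.072 head-ring mm [-84. 495.] F [-3.   0.3 -6.6] T [-0.037  0.08   0.02 ]
rolls(phi) [ 0.005  0.005  0.005  0.    -0.    -0.    -0.005 -0.005]  -> tool x turn [-0.005 -0.005 -0.005 -0.     0.     0.     0.005  0.005]
th [ 0.009  0.006  0.004 -0.001 -0.005 -0.004 -0.003 -0.004]
phi [0.025 0.03  0.035 0.035 0.035 0.035 0.03  0.025]
tool (y,z,turn): [(-3.0, -0.1, -0.005), (-6.0, -0.1, -0.005), (-9.0, -0.3, -0.005), (-12.0, -0.4, -0.0), (-14.0, -0.5, 0.0), (-14.0, -0.5, 0.0), (-14.0, -0.5, 0.005), (-14.0, -0.4, 0.005)]
```

```bash
python3 - <<'E'
from ctl import *
x=np.array(json.load(open("x.json"))["x"]);print(x)
for ys in ([-5,-12,-20,-26,-26,-20,-12,-5],[-4,-10,-16,-20,-20,-16,-10,-4]):
    ys=np.array(ys)/1000
    r,_=plan(*x,ys); r=np.round(r*200)/200; X=run(x,r[:8],ys,0); print(-r[:8],X.round(3).tolist())
E
```

```text
[0.01023635 0.05725894 0.01974832]
[-0.015 -0.01  -0.005  0.     0.01   0.015  0.015  0.015] [[0.007, 0.093, 0.035], [-0.001, 0.033, 0.045], [-0.017, -0.053, 0.05], [-0.035, -0.106, 0.05], [-0.044, -0.123, 0.04], [-0.041, -0.081, 0.025], [-0.031, -0.039, 0.01], [-0.022, -0.046, -0.005]]
[-0.01  -0.01  -0.005  0.     0.005  0.01   0.015  0.01 ] [[0.008, 0.067, 0.03], [0.001, 0.039, 0.04], [-0.009, -0.015, 0.045], [-0.02, -0.05, 0.045], [-0.023, -0.043, 0.04], [-0.018, -0.02, 0.03], [-0.009, -0.022, 0.015], [0.002, 0.019, 0.005]]
```

Call:
servo_tool(
  deltas="0 0 -5 0 -0.015 0 0;0 0 -12 0 -0.01 0 0;0 0 -20 -1 -0.005 0 0;0 0 -26 -1 0 0 0;0 0 -26 -1 0.01 0 0;0 0 -20 -1 0.015 0 0;0 0 -12 0 0.015 0 0;0 0 -5 0 0.015 0 0",
)

```text
time_s: 8.72
position: [0.3821, 0.1059, 0.116]
tool_rot: [[-0.986, -0.164, 0.002], [-0.164, 0.986, -0.006], [-0.001, -0.006, -1.0]]
ft_force: [0.1, -0.4, -6.3]
grip_width: 0.0254
gripper_force: 79.6
```

```bash
python3 - <<'E'
import json; json.dump([-.022,-.046,-.005],open("st.json","w"))
E
python3 step.py "[-5,-12,-20,-26,-26,-20,-12,-5]" 0 8
```

```text
th -0.051 plane -0.040 n 2725 zz 0.249
pred th -0.022 phi -0.005
thd pred -0.102 meas 0.061
t 8.77 foot [0.3819 0.1061 0.088 ] yaw 9.48 pitch -0.000 phi -0.007 th -0.057 thd -0.021 head-ring mm [-62. 383.] F [ 0.6 -0.3 -6.4] T [-0.034  0.122 -0.014]
rolls(phi) [ 0.06   0.055  0.015 -0.005 -0.015 -0.02  -0.02  -0.02 ]  -> tool x turn [-0.06  -0.055 -0.015  0.005  0.015  0.02   0.02   0.02 ]
th [-0.055 -0.033 -0.022 -0.026 -0.028 -0.019 -0.004  0.011]
phi [0.053 0.108 0.123 0.118 0.103 0.083 0.063 0.043]
tool (y,z,turn): [(-5.0, 0.0, -0.06), (-12.0, -0.6, -0.055), (-19.9, -2.2, -0.015), (-25.8, -3.2, 0.005), (-25.8, -3.1, 0.015), (-19.9, -2.1, 0.02), (-12.0, -1.0, 0.02), (-5.0, -0.3, 0.02)]
```

Call:
servo_tool(
  deltas="0 0 -5 0 -0.06 0 0;0 0 -12 -1 -0.055 0 0;0 0 -20 -2 -0.015 0 0;0 0 -26 -3 0.005 0 0;0 0 -26 -3 0.015 0 0;0 0 -20 -2 0.02 0 0;0 0 -12 -1 0.02 0 0;0 0 -5 0 0.02 0 0",
)

```text
time_s: 9.48
position: [0.4028, -0.0182, 0.1154]
tool_rot: [[-0.986, -0.166, -0.007], [-0.166, 0.985, 0.043], [-0.0, 0.043, -0.999]]
ft_force: [0.2, -0.6, -6.2]
grip_width: 0.0255
gripper_force: 79.8
```

```bash
python3 step.py "[-5,-12,-20,-26,-26,-20,-12,-5]" 0 8
```

```text
th 0.010 plane 0.011 n 2730 zz 0.249
pred th 0.011 phi 0.043
thd pred -0.002 meas 0.197
t 9.53 foot [ 0.4022 -0.0166  0.0874] yaw 9.57 pitch -0.000 phi 0.043 th -0.001 thd 0.098 head-ring mm [-39. 247.] F [ 0.  0. -6.] T [-0.137  0.113 -0.008]
rolls(phi) [ 0.02   0.01   0.005 -0.005 -0.01  -0.02  -0.02  -0.015]  -> tool x turn [-0.02  -0.01  -0.005  0.005  0.01   0.02   0.02   0.015]
th [ 0.004  0.001 -0.011 -0.028 -0.035 -0.031 -0.022 -0.012]
phi [0.063 0.073 0.078 0.073 0.063 0.043 0.023 0.008]
tool (y,z,turn): [(-5.0, -0.2, -0.02), (-12.0, -0.8, -0.01), (-19.9, -1.4, -0.005), (-25.9, -2.0, 0.005), (-25.9, -1.9, 0.01), (-20.0, -1.3, 0.02), (-12.0, -0.5, 0.02), (-5.0, -0.1, 0.015)]
```

Call:
servo_tool(
  deltas="0 0 -5 0 -0.02 0 0;0 0 -12 -1 -0.01 0 0;0 0 -20 -1 -0.005 0 0;0 0 -26 -2 0.005 0 0;0 0 -26 -2 0.01 0 0;0 0 -20 -1 0.02 0 0;0 0 -12 -1 0.02 0 0;0 0 -5 0 0.015 0 0",
)

```text
time_s: 10.25
position: [0.4235, -0.1422, 0.1149]
tool_rot: [[-0.986, -0.166, -0.001], [-0.166, 0.986, 0.009], [-0.0, 0.009, -1.0]]
ft_force: [0.2, -0.9, -6.1]
grip_width: 0.0253
gripper_force: 79.8
```

```bash
sed -i 's/^th=.5.*/th=m["th"]-.003 if m else None/' step.py; python3 step.py "[-5,-12,-18,-24,-24,-18,-12,-5]" 0 8
```

```text
th 0.050 plane 0.045 n 2682 zz 0.249
pred th -0.012 phi 0.008
thd pred 0.067 meas 0.319
t 10.30 foot [ 0.4233 -0.1416  0.0868] yaw 9.59 pitch 0.000 phi 0.009 th 0.047 thd 0.193 head-ring mm [-17. 113.] F [ 0.9 -1.2 -5.6] T [-0.029  0.147  0.005]
rolls(phi) [-0.025  0.005  0.01   0.005 -0.005 -0.01  -0.01  -0.01 ]  -> tool x turn [ 0.025 -0.005 -0.01  -0.005  0.005  0.01   0.01   0.01 ]
th [ 0.042  0.017 -0.001 -0.018 -0.026 -0.021 -0.012 -0.001]
phi [-0.016 -0.011 -0.001  0.004 -0.001 -0.011 -0.021 -0.031]
tool (y,z,turn): [(-5.0, -0.0, 0.025), (-12.0, 0.2, -0.005), (-18.0, 0.2, -0.01), (-24.0, 0.0, -0.005), (-24.0, -0.1, 0.005), (-18.0, 0.0, 0.01), (-12.0, 0.1, 0.01), (-5.0, 0.1, 0.01)]
```

Call:
servo_tool(
  deltas="0 0 -5 0 0.03 0 0;0 0 -12 0 0 0 0;0 0 -18 0 -0.01 0 0;0 0 -24 0 -0.005 0 0;0 0 -24 0 0.005 0 0;0 0 -18 0 0.01 0 0;0 0 -12 0 0.01 0 0;0 0 -5 0 0.01 0 0",
)

```text
time_s: 11.02
position: [0.443, -0.2595, 0.1163]
tool_rot: [[-0.986, -0.166, 0.007], [-0.166, 0.985, -0.04], [-0.0, -0.04, -0.999]]
ft_force: [-0.2, 0.1, -6.4]
grip_width: 0.0251
gripper_force: 79.8
```

```bash
python3 step.py "[0]*8" 0 8
```

```text
th 0.006 plane -0.005 n 2734 zz 0.248
pred th -0.001 phi -0.031
thd pred 0.001 meas 0.200
t 11.07 foot [ 0.4431 -0.2603  0.0883] yaw 9.56 pitch -0.000 phi -0.041 th 0.003 thd 0.101 head-ring mm [1. 5.] F [-0.7 -0.4 -5.9] T [-0.01   0.071 -0.005]
rolls(phi) [-0.     0.005  0.005  0.005  0.005  0.005  0.005  0.005]  -> tool x turn [ 0.    -0.005 -0.005 -0.005 -0.005 -0.005 -0.005 -0.005]
th [0.005 0.004 0.005 0.007 0.01  0.014 0.019 0.025]
phi [-0.041 -0.036 -0.031 -0.026 -0.021 -0.016 -0.011 -0.006]
tool (y,z,turn): [(0.0, -0.0, 0.0), (0.0, -0.0, -0.005), (0.0, -0.0, -0.005), (0.0, -0.0, -0.005), (0.0, -0.0, -0.005), (0.0, -0.0, -0.005), (0.0, -0.0, -0.005), (0.0, -0.0, -0.005)]
```

```bash
sed -i 's/np.round(r\*200)\/200/np.round(r*500)\/500/' step.py; python3 - <<'E'
import json
from ctl import *
x=np.array(json.load(open("x.json"))["x"]); r=[0,0,0,.002,.004,.004]
X=run(x,r,[0]*6,0); print(X.round(3)); json.dump(list(X[-1]),open("st.json","w"))
E
```

```text
[[ 0.005 -0.024 -0.041]
 [ 0.002 -0.042 -0.041]
 [-0.002 -0.052 -0.041]
 [-0.006 -0.042 -0.039]
 [-0.008 -0.023 -0.035]
 [-0.01  -0.016 -0.031]]
```

Call:
servo_tool(
  deltas="0 0 0 0 0 0 0;0 0 0 0 0 0 0;0 0 0 0 0 0 0;0 0 0 0 -0.002 0 0;0 0 0 0 -0.004 0 0;0 0 0 0 -0.004 0 0",
)

```text
time_s: 11.62
position: [0.4428, -0.2582, 0.1165]
tool_rot: [[-0.986, -0.167, 0.005], [-0.167, 0.986, -0.029], [-0.0, -0.03, -1.0]]
ft_force: [0.3, 0.1, -6.6]
grip_width: 0.0253
gripper_force: 79.8
```

```bash
python3 step.py "[0]*8" 0 8
```

```text
th 0.009 plane -0.000 n 2741 zz 0.249
pred th -0.010 phi -0.031
thd pred 0.009 meas 0.011
t 11.67 foot [ 0.4429 -0.2592  0.0884] yaw 9.58 pitch -0.000 phi -0.029 th 0.006 thd 0.010 head-ring mm [1. 5.] F [ 0.4 -0.3 -6.4] T [0.002 0.14  0.012]
rolls(phi) [-0.002  0.002  0.004  0.004  0.002  0.002  0.002  0.002]  -> tool x turn [ 0.002 -0.002 -0.004 -0.004 -0.002 -0.002 -0.002 -0.002]
th [0.004 0.001 0.    0.001 0.002 0.002 0.002 0.003]
phi [-0.031 -0.029 -0.025 -0.021 -0.019 -0.017 -0.015 -0.013]
tool (y,z,turn): [(0.0, -0.0, 0.002), (0.0, -0.0, -0.002), (0.0, -0.0, -0.004), (0.0, -0.0, -0.004), (0.0, -0.0, -0.002), (0.0, -0.0, -0.002), (0.0, -0.0, -0.002), (0.0, -0.0, -0.002)]
```

Call:
servo_tool(
  deltas="0 0 0 0 0.006 0 0;0 0 0 0 0 0 0;0 0 0 0 -0.002 0 0;0 0 0 0 -0.004 0 0;0 0 0 0 -0.004 0 0;0 0 0 0 -0.002 0 0;0 0 0 0 -0.002 0 0;0 0 0 0 -0.002 0 0",
)

```text
time_s: 12.38
position: [0.4428, -0.2585, 0.1164]
tool_rot: [[-0.986, -0.166, 0.003], [-0.166, 0.986, -0.02], [0.0, -0.02, -1.0]]
ft_force: [-0.1, 0.3, -5.3]
grip_width: 0.0249
gripper_force: 79.8
```

```bash
python3 step.py "[0]*8" 0 8
```

```text
th 0.007 plane -0.001 n 2741 zz 0.248
pred th 0.003 phi -0.013
thd pred 0.009 meas 0.030
t 12.43 foot [ 0.4429 -0.259   0.0884] yaw 9.57 pitch -0.000 phi -0.020 th 0.004 thd 0.020 head-ring mm [1. 6.] F [-0.4  0.5 -6.4] T [ 0.025  0.136 -0.036]
rolls(phi) [-0.002  0.002  0.002  0.002  0.002  0.002  0.002  0.002]  -> tool x turn [ 0.002 -0.002 -0.002 -0.002 -0.002 -0.002 -0.002 -0.002]
th [ 0.002  0.001  0.    -0.    -0.     0.     0.001  0.002]
phi [-0.022 -0.02  -0.018 -0.016 -0.014 -0.012 -0.01  -0.008]
tool (y,z,turn): [(0.0, -0.0, 0.002), (0.0, -0.0, -0.002), (0.0, -0.0, -0.002), (0.0, -0.0, -0.002), (0.0, -0.0, -0.002), (0.0, -0.0, -0.002), (0.0, -0.0, -0.002), (0.0, -0.0, -0.002)]
```

Call:
servo_tool(
  deltas="0 0 0 0 0.006 0 0;0 0 0 0 0 0 0;0 0 0 0 -0.002 0 0;0 0 0 0 -0.002 0 0;0 0 0 0 -0.001 0 0;0 0 0 0 0 0 0;0 0 0 0 0 0 0;0 0 0 0 0 0 0",
)

```text
time_s: 13.15
position: [0.4428, -0.2584, 0.1164]
tool_rot: [[-0.986, -0.166, 0.003], [-0.166, 0.986, -0.021], [0.0, -0.021, -1.0]]
ft_force: [-0.1, -0.5, -6.2]
grip_width: 0.0251
gripper_force: 79.8
```

```bash
python3 step.py "[0]*8" 0 8
```

```text
th -0.007 plane -0.016 n 2743 zz 0.248
pred th 0.002 phi -0.008
thd pred -0.006 meas -0.041
t 13.20 foot [ 0.4429 -0.259   0.0884] yaw 9.58 pitch -0.000 phi -0.021 th -0.010 thd -0.023 head-ring mm [1. 9.] F [-0.4 -0.4 -6.7] T [0.028 0.099 0.018]
rolls(phi) [0.014 0.004 0.002 0.    0.    0.    0.    0.   ]  -> tool x turn [-0.014 -0.004 -0.002 -0.    -0.    -0.    -0.    -0.   ]
th [-0.009 -0.004 -0.001  0.     0.001  0.001  0.001  0.001]
phi [-0.007 -0.003 -0.001 -0.001 -0.001 -0.001 -0.001 -0.001]
tool (y,z,turn): [(0.0, -0.0, -0.014), (0.0, -0.0, -0.004), (0.0, -0.0, -0.002), (0.0, -0.0, -0.0), (0.0, -0.0, -0.0), (0.0, -0.0, -0.0), (0.0, -0.0, -0.0), (0.0, -0.0, -0.0)]
```

Good; slightly smaller than the plan in amount, and continue.

Call:
servo_tool(
  deltas="0 0 0 0 -0.013 0 0;0 0 0 0 -0.003 0 0;0 0 0 0 -0.001 0 0;0 0 0 0 0 0 0;0 0 0 0 0 0 0;0 0 0 0 0 0 0;0 0 0 0 0 0 0;0 0 0 0 0 0 0",
)

```text
time_s: 13.92
position: [0.4428, -0.2584, 0.1164]
tool_rot: [[-0.986, -0.166, 0.001], [-0.166, 0.986, -0.004], [0.0, -0.004, -1.0]]
ft_force: [-0.1, 0.8, -6.5]
grip_width: 0.0252
gripper_force: 79.8
```

```bash
python3 step.py "[0]*8" 0 8
```

```text
th 0.014 plane 0.003 n 2739 zz 0.248
pred th 0.001 phi -0.001
thd pred 0.016 meas 0.055
t 13.97 foot [ 0.4428 -0.2585  0.0884] yaw 9.58 pitch 0.000 phi -0.004 th 0.011 thd 0.035 head-ring mm [1. 4.] F [ 0.1 -0.5 -6.1] T [0.009 0.086 0.026]
rolls(phi) [-0.012 -0.002  0.002  0.002  0.002  0.002  0.002  0.002]  -> tool x turn [ 0.012  0.002 -0.002 -0.002 -0.002 -0.002 -0.002 -0.002]
th [ 0.009  0.003  0.    -0.    -0.     0.     0.001  0.002]
phi [-0.016 -0.018 -0.016 -0.014 -0.012 -0.01  -0.008 -0.006]
tool (y,z,turn): [(0.0, -0.0, 0.012), (0.0, -0.0, 0.002), (0.0, -0.0, -0.002), (0.0, -0.0, -0.002), (0.0, -0.0, -0.002), (0.0, -0.0, -0.002), (0.0, -0.0, -0.002), (0.0, -0.0, -0.002)]
```

Call:
servo_tool(
  deltas="0 0 0 0 0.014 0 0;0 0 0 0 0.002 0 0;0 0 0 0 -0.001 0 0;0 0 0 0 -0.002 0 0;0 0 0 0 -0.002 0 0;0 0 0 0 -0.001 0 0;0 0 0 0 -0.001 0 0;0 0 0 0 -0.001 0 0",
)

```text
time_s: 14.68
position: [0.4428, -0.2584, 0.1164]
tool_rot: [[-0.986, -0.166, 0.002], [-0.166, 0.986, -0.012], [0.0, -0.012, -1.0]]
ft_force: [0.3, 0.1, -5.9]
grip_width: 0.0251
gripper_force: 79.8
```

```bash
python3 step.py "[0]*8" 0 8
```

```text
th 0.014 plane 0.002 n 2736 zz 0.248
pred th 0.002 phi -0.006
thd pred 0.030 meas -0.031
t 14.73 foot [ 0.4428 -0.2588  0.0884] yaw 9.58 pitch -0.000 phi -0.012 th 0.011 thd -0.001 head-ring mm [1. 4.] F [-0.9 -0.7 -5.1] T [-0.007  0.143 -0.008]
rolls(phi) [-0.008 -0.     0.002  0.002  0.002  0.002  0.002  0.002]  -> tool x turn [ 0.008  0.    -0.002 -0.002 -0.002 -0.002 -0.002 -0.002]
th [0.008 0.004 0.002 0.002 0.002 0.002 0.003 0.005]
phi [-0.02  -0.02  -0.018 -0.016 -0.014 -0.012 -0.01  -0.008]
tool (y,z,turn): [(0.0, -0.0, 0.008), (0.0, -0.0, 0.0), (0.0, -0.0, -0.002), (0.0, -0.0, -0.002), (0.0, -0.0, -0.002), (0.0, -0.0, -0.002), (0.0, -0.0, -0.002), (0.0, -0.0, -0.002)]
```

Call:
servo_tool(
  deltas="0 0 0 0 0.012 0 0;0 0 0 0 0 0 0;0 0 0 0 -0.001 0 0;0 0 0 0 -0.001 0 0;0 0 0 0 -0.001 0 0;0 0 0 0 -0.001 0 0;0 0 0 0 -0.001 0 0;0 0 0 0 -0.001 0 0",
)

```text
time_s: 15.45
position: [0.4428, -0.2585, 0.1164]
tool_rot: [[-0.986, -0.166, 0.003], [-0.166, 0.986, -0.018], [0.0, -0.018, -1.0]]
ft_force: [0.5, 0.3, -6.5]
grip_width: 0.0251
gripper_force: 79.8
```

```bash
python3 step.py "[0]*8" 0 8
```

```text
th 0.014 plane 0.003 n 2732 zz 0.248
pred th 0.005 phi -0.008
thd pred 0.027 meas 0.033
t 15.50 foot [ 0.4429 -0.259   0.0884] yaw 9.58 pitch -0.000 phi -0.018 th 0.011 thd 0.030 head-ring mm [1. 4.] F [-0.6 -0.2 -6.3] T [ 0.042  0.114 -0.048]
rolls(phi) [-0.01  -0.     0.002  0.002  0.002  0.002  0.002  0.002]  -> tool x turn [ 0.01   0.    -0.002 -0.002 -0.002 -0.002 -0.002 -0.002]
th [ 0.008  0.003 -0.    -0.002 -0.003 -0.004 -0.005 -0.006]
phi [-0.028 -0.028 -0.026 -0.024 -0.022 -0.02  -0.018 -0.016]
tool (y,z,turn): [(0.0, -0.0, 0.01), (0.0, -0.0, 0.0), (0.0, -0.0, -0.002), (0.0, -0.0, -0.002), (0.0, -0.0, -0.002), (0.0, -0.0, -0.002), (0.0, -0.0, -0.002), (0.0, -0.0, -0.002)]
```

Call:
servo_tool(
  deltas="0 0 0 0 0.014 0 0;0 0 0 0 0 0 0;0 0 0 0 -0.002 0 0;0 0 0 0 -0.002 0 0;0 0 0 0 -0.002 0 0;0 0 0 0 -0.001 0 0;0 0 0 0 -0.001 0 0;0 0 0 0 -0.001 0 0",
)

```text
time_s: 16.22
position: [0.4428, -0.2585, 0.1164]
tool_rot: [[-0.986, -0.166, 0.004], [-0.166, 0.986, -0.023], [-0.0, -0.023, -1.0]]
ft_force: [-0.5, -0.2, -5.8]
grip_width: 0.0252
gripper_force: 79.8
```

```bash
python3 step.py "[4,10,16,20,20,16,10,4]" 0 8
```

```text
th -0.003 plane -0.015 n 2754 zz 0.248
pred th -0.006 phi -0.016
thd pred -0.010 meas -0.040
t 16.27 foot [ 0.4429 -0.2591  0.0884] yaw 9.58 pitch 0.000 phi -0.023 th -0.006 thd -0.025 head-ring mm [1. 8.] F [-0.5  0.7 -6.7] T [0.037 0.164 0.074]
rolls(phi) [-0.014 -0.008 -0.004  0.002  0.008  0.012  0.014  0.01 ]  -> tool x turn [ 0.014  0.008  0.004 -0.002 -0.008 -0.012 -0.014 -0.01 ]
th [-0.006  0.     0.011  0.023  0.029  0.027  0.02   0.01 ]
phi [-0.037 -0.045 -0.049 -0.047 -0.039 -0.027 -0.013 -0.003]
tool (y,z,turn): [(4.0, -0.1, 0.014), (10.0, -0.4, 0.008), (16.0, -0.7, 0.004), (20.0, -1.0, -0.002), (20.0, -0.9, -0.008), (16.0, -0.6, -0.012), (10.0, -0.3, -0.014), (4.0, -0.1, -0.01)]
```

```bash
cat >> step.py <<'E'
c,sn=np.cos(np.radians(9.58)),np.sin(np.radians(9.58)); d=(o-[.5161,.2592,.012])*1000
h=(o+R@[.15,0,.035]-[.5161,.2592,.012])*1000
print("in cradle mm: foot x %.1f y %.1f z %.1f  hinge y %.1f"%(c*d[0]+sn*d[1],-sn*d[0]+c*d[1],d[2],-sn*h[0]+c*h[1]))
E
```

Call:
servo_tool(
  deltas="0 0 4 0 0.014 0 0;0 0 10 0 0.008 0 0;0 0 16 -1 0.004 0 0;0 0 20 -1 -0.002 0 0;0 0 20 -1 -0.008 0 0;0 0 16 -1 -0.012 0 0;0 0 10 0 -0.014 0 0;0 0 4 0 -0.01 0 0",
)

```text
time_s: 16.98
position: [0.4258, -0.1581, 0.1165]
tool_rot: [[-0.986, -0.168, 0.0], [-0.168, 0.986, -0.002], [-0.0, -0.002, -1.0]]
ft_force: [-0.1, -0.1, -6.1]
grip_width: 0.0253
gripper_force: 79.8
```

```bash
python3 step.py "[5,12,20,26,26,20,12,5]" 0 8
```

```text
th 0.043 plane 0.035 n 2717 zz 0.249
pred th 0.010 phi -0.003
thd pred 0.050 meas -0.116
t 17.03 foot [ 0.4261 -0.1587  0.0885] yaw 9.64 pitch -0.000 phi -0.002 th 0.040 thd -0.033 head-ring mm [-14.  98.] F [ 0.5  0.7 -6.6] T [0.032 0.193 0.009]
rolls(phi) [-0.06  -0.028 -0.008  0.004  0.014  0.02   0.02   0.016]  -> tool x turn [ 0.06   0.028  0.008 -0.004 -0.014 -0.02  -0.02  -0.016]
th [0.031 0.017 0.018 0.028 0.034 0.028 0.017 0.005]
phi [-0.062 -0.09  -0.098 -0.094 -0.08  -0.06  -0.04  -0.024]
tool (y,z,turn): [(5.0, -0.0, 0.06), (12.0, -0.7, 0.028), (19.9, -1.8, 0.008), (25.9, -2.5, -0.004), (25.9, -2.4, -0.014), (19.9, -1.6, -0.02), (12.0, -0.7, -0.02), (5.0, -0.2, -0.016)]
in cradle mm: foot x -158.3 y -397.1 z 76.5  hinge y -396.9
```

Call:
servo_tool(
  deltas="0 0 5 0 0.06 0 0;0 0 12 -1 0.028 0 0;0 0 20 -2 0.008 0 0;0 0 26 -2 -0.004 0 0;0 0 26 -2 -0.014 0 0;0 0 20 -1 -0.02 0 0;0 0 12 -1 -0.02 0 0;0 0 5 0 -0.016 0 0",
)

```text
time_s: 17.75
position: [0.4053, -0.0345, 0.1153]
tool_rot: [[-0.986, -0.167, 0.004], [-0.167, 0.986, -0.024], [-0.0, -0.024, -1.0]]
ft_force: [-0.5, 0.4, -6.1]
grip_width: 0.0252
gripper_force: 79.9
```

```bash
python3 step.py "[5,12,20,26,26,20,12,5]" 0 8
```

```text
th 0.050 plane 0.051 n 2728 zz 0.249
pred th 0.005 phi -0.024
thd pred 0.071 meas -0.081
t 17.80 foot [ 0.4056 -0.0355  0.0873] yaw 9.61 pitch -0.001 phi -0.023 th 0.047 thd -0.005 head-ring mm [-35. 220.] F [ 0.2  0.1 -5.5] T [0.055 0.182 0.015]
rolls(phi) [-0.06  -0.034 -0.006  0.008  0.016  0.022  0.022  0.018]  -> tool x turn [ 0.06   0.034  0.006 -0.008 -0.016 -0.022 -0.022 -0.018]
th [0.039 0.021 0.018 0.028 0.033 0.028 0.017 0.005]
phi [-0.083 -0.117 -0.123 -0.115 -0.099 -0.077 -0.055 -0.037]
tool (y,z,turn): [(5.0, -0.1, 0.06), (12.0, -1.0, 0.034), (19.9, -2.3, 0.006), (25.8, -3.2, -0.008), (25.8, -3.0, -0.016), (19.9, -2.0, -0.022), (12.0, -0.9, -0.022), (5.0, -0.3, -0.018)]
in cradle mm: foot x -158.0 y -272.2 z 75.3  hinge y -271.3
```

Call:
servo_tool(
  deltas="0 0 5 0 0.06 0 0;0 0 12 -1 0.036 0 0;0 0 20 -2 0.012 0 0;0 0 26 -3 -0.002 0 0;0 0 26 -3 -0.014 0 0;0 0 20 -2 -0.022 0 0;0 0 12 -1 -0.022 0 0;0 0 5 0 -0.018 0 0",
)

```text
time_s: 18.52
position: [0.3846, 0.0901, 0.1129]
tool_rot: [[-0.986, -0.167, 0.01], [-0.167, 0.984, -0.053], [-0.001, -0.054, -0.999]]
ft_force: [-0.8, 0.5, -6.1]
grip_width: 0.025
gripper_force: 79.9
```

```bash
python3 step.py "[4,10,16,20,20,16,10,4]" 0 8
```

```text
th -0.015 plane -0.002 n 2723 zz 0.249
pred th 0.005 phi -0.037
thd pred -0.030 meas -0.226
t 18.57 foot [0.3849 0.0884 0.0849] yaw 9.59 pitch -0.001 phi -0.053 th -0.018 thd -0.128 head-ring mm [-58. 359.] F [-0.   1.  -6.4] T [ 0.056  0.141 -0.026]
rolls(phi) [ 0.008 -0.002 -0.002  0.002  0.008  0.012  0.014  0.01 ]  -> tool x turn [-0.008  0.002  0.002 -0.002 -0.008 -0.012 -0.014 -0.01 ]
th [-0.019 -0.006  0.009  0.022  0.028  0.027  0.019  0.01 ]
phi [-0.045 -0.047 -0.049 -0.047 -0.039 -0.027 -0.013 -0.003]
tool (y,z,turn): [(4.0, -0.2, -0.008), (10.0, -0.5, 0.002), (16.0, -0.8, 0.002), (20.0, -1.0, -0.002), (20.0, -0.9, -0.008), (16.0, -0.6, -0.012), (10.0, -0.3, -0.014), (4.0, -0.1, -0.01)]
in cradle mm: foot x -157.8 y -146.6 z 72.9  hinge y -144.7
```

Call:
servo_tool(
  deltas="0 0 4 0 -0.008 0 0;0 0 10 -1 0.002 0 0;0 0 16 -1 0.002 0 0;0 0 20 -1 0 0 0;0 0 20 -1 -0.008 0 0;0 0 16 -1 -0.012 0 0;0 0 10 0 -0.012 0 0;0 0 4 0 -0.008 0 0",
)

```text
time_s: 19.28
position: [0.3675, 0.1888, 0.1131]
tool_rot: [[-0.986, -0.167, 0.002], [-0.167, 0.986, -0.01], [-0.0, -0.01, -1.0]]
ft_force: [-0.4, -0.7, -6.4]
grip_width: 0.0256
gripper_force: 79.9
```

```bash
python3 step.py "[2,4,7,9,9,7,4,2]" 0 8
```

```text
th -0.016 plane 0.001 n 2743 zz 0.249
pred th 0.010 phi -0.003
thd pred -0.045 meas -0.238
t 19.33 foot [0.3675 0.1884 0.0851] yaw 9.59 pitch -0.000 phi -0.010 th -0.019 thd -0.142 head-ring mm [-75. 458.] F [ 0.2  0.3 -5.8] T [0.005 0.159 0.012]
rolls(phi) [ 0.018  0.    -0.004 -0.002  0.     0.004  0.004  0.002]  -> tool x turn [-0.018 -0.     0.004  0.002 -0.    -0.004 -0.004 -0.002]
th [-0.019 -0.008  0.002  0.009  0.012  0.011  0.006  0.003]
phi [0.008 0.008 0.004 0.002 0.002 0.006 0.01  0.012]
tool (y,z,turn): [(2.0, -0.0, -0.018), (4.0, 0.0, -0.0), (7.0, 0.1, 0.004), (9.0, 0.0, 0.002), (9.0, 0.0, -0.0), (7.0, 0.0, -0.004), (4.0, 0.0, -0.004), (2.0, 0.0, -0.002)]
in cradle mm: foot x -158.3 y -45.1 z 73.1  hinge y -44.7
```

Call:
servo_tool(
  deltas="0 0 2 2 -0.02 0 0;0 0 4 4 0 0 0;0 0 7 4 0.004 0 0;0 0 9 4 0.002 0 0;0 0 9 4 0 0 0;0 0 7 4 -0.004 0 0;0 0 4 4 -0.004 0 0;0 0 2 2 -0.002 0 0",
)

```text
time_s: 20.05
position: [0.3596, 0.2325, 0.0848]
tool_rot: [[-0.986, -0.167, -0.003], [-0.167, 0.986, 0.013], [0.001, 0.013, -1.0]]
ft_force: [0.1, -0.2, -6.4]
grip_width: 0.025
gripper_force: 79.9
```

```bash
python3 step.py "[0]*8" 0 8
```

```text
th -0.002 plane 0.012 n 2488 zz 0.249
pred th 0.003 phi 0.012
thd pred -0.013 meas -0.101
t 20.10 foot [0.3595 0.2327 0.0567] yaw 9.62 pitch 0.001 phi 0.013 th -0.005 thd -0.057 head-ring mm [-82. 499.] F [-0.9 -0.3 -6.3] T [-0.079  0.145 -0.007]
rolls(phi) [ 0.006  0.    -0.002 -0.002 -0.002 -0.002 -0.002 -0.002]  -> tool x turn [-0.006 -0.     0.002  0.002  0.002  0.002  0.002  0.002]
th [-0.006 -0.003 -0.001 -0.001 -0.001 -0.002 -0.003 -0.004]
phi [0.019 0.019 0.017 0.015 0.013 0.011 0.009 0.007]
tool (y,z,turn): [(0.0, 0.0, -0.006), (0.0, 0.0, -0.0), (0.0, 0.0, 0.002), (0.0, 0.0, 0.002), (0.0, 0.0, 0.002), (0.0, 0.0, 0.002), (0.0, 0.0, 0.002), (0.0, 0.0, 0.002)]
in cradle mm: foot x -158.8 y -0.0 z 44.7  hinge y -0.4
```

Call:
servo_tool(
  deltas="0 -8 0 0 -0.007 0 0;0 -16 0 0 0 0 0;0 -18 0 0 0.002 0 0;0 -18 0 0 0.002 0 0;0 -18 0 0 0.001 0 0;0 -18 0 0 0.001 0 0;0 -14 0 0 0.001 0 0;0 -8 0 0 0.001 0 0",
)

```text
time_s: 20.82
position: [0.4786, 0.2514, 0.0855]
tool_rot: [[-0.986, -0.166, -0.001], [-0.166, 0.986, 0.012], [-0.002, 0.012, -1.0]]
ft_force: [-0.7, -0.4, -5.3]
grip_width: 0.0251
gripper_force: 79.9
```

```bash
python3 step.py "[0]*8" 0 8
```

```text
th -0.000 plane 0.013 n 2349 zz 0.249
pred th -0.004 phi 0.007
thd pred -0.016 meas -0.037
t 20.87 foot [0.4792 0.2518 0.0575] yaw 9.52 pitch -0.002 phi 0.012 th -0.003 thd -0.027 head-ring mm [ 37. 517.] F [ 2.3  1.1 -5.7] T [-0.071  0.124 -0.015]
rolls(phi) [ 0.002 -0.    -0.002 -0.002 -0.002 -0.002 -0.002 -0.   ]  -> tool x turn [-0.002  0.     0.002  0.002  0.002  0.002  0.002  0.   ]
th [-0.003 -0.002 -0.001 -0.002 -0.002 -0.004 -0.005 -0.007]
phi [0.014 0.014 0.012 0.01  0.008 0.006 0.004 0.004]
tool (y,z,turn): [(0.0, 0.0, -0.002), (0.0, 0.0, 0.0), (0.0, 0.0, 0.002), (0.0, 0.0, 0.002), (0.0, 0.0, 0.002), (0.0, 0.0, 0.002), (0.0, 0.0, 0.002), (0.0, 0.0, 0.0)]
in cradle mm: foot x -37.6 y -1.2 z 45.5  hinge y -1.8
```

Call:
servo_tool(
  deltas="0 -3 0 0 -0.003 0 0;0 -6 0 0 0 0 0;0 -7 1 0 0.001 0 0;0 -7 0 0 0.001 0 0;0 -7 0 0 0.001 0 0;0 -5 0 0 0.001 0 0;0 -2 0 0 0.001 0 0;0 0 0 0 0 0 0",
)

```text
time_s: 21.58
position: [0.5131, 0.2588, 0.0853]
tool_rot: [[-0.986, -0.166, -0.002], [-0.166, 0.986, 0.01], [0.0, 0.01, -1.0]]
ft_force: [-1.0, -0.9, -6.9]
grip_width: 0.025
gripper_force: 79.9
```

```bash
python3 step.py "[0]*8" 0 8
```

```text
th 0.012 plane 0.028 n 2315 zz 0.249
pred th -0.007 phi 0.004
thd pred 0.015 meas 0.008
t 21.63 foot [0.5126 0.259  0.0573] yaw 9.58 pitch 0.000 phi 0.010 th 0.009 thd 0.011 head-ring mm [ 71. 522.] F [ 0.3  0.3 -6.4] T [-0.04   0.154  0.042]
rolls(phi) [-0.01  -0.002 -0.     0.     0.     0.     0.     0.   ]  -> tool x turn [ 0.01   0.002  0.    -0.    -0.    -0.    -0.    -0.   ]
th [0.008 0.005 0.003 0.003 0.003 0.003 0.004 0.004]
phi [-0.    -0.002 -0.002 -0.002 -0.002 -0.002 -0.002 -0.002]
tool (y,z,turn): [(0.0, 0.0, 0.01), (0.0, -0.0, 0.002), (0.0, -0.0, 0.0), (0.0, -0.0, -0.0), (0.0, -0.0, -0.0), (0.0, -0.0, -0.0), (0.0, -0.0, -0.0), (0.0, -0.0, -0.0)]
in cradle mm: foot x -3.5 y 0.4 z 45.3  hinge y 0.1
```

Call:
servo_tool(
  deltas="0 -2 0 3 0.01 0 0;0 -1 0 6 0 0 0;0 0 0 7 0 0 0;0 0 0 7 0 0 0;0 0 0 7 0 0 0;0 0 0 6 0 0 0;0 0 0 4 0 0 0;0 0 0 2 0 0 0",
)

```text
time_s: 22.35
position: [0.5154, 0.2591, 0.0426]
tool_rot: [[-0.986, -0.166, -0.001], [-0.166, 0.986, -0.0], [0.001, -0.0, -1.0]]
ft_force: [-0.3, 0.1, -6.6]
grip_width: 0.0255
gripper_force: 79.9
```

```bash
python3 step.py "[0]*8" 0 8
```

```text
th 0.015 plane 0.030 n 2009 zz 0.249
pred th 0.004 phi -0.002
thd pred 0.016 meas 0.017
t 22.40 foot [0.5153 0.2592 0.0146] yaw 9.58 pitch 0.001 phi -0.000 th 0.012 thd 0.017 head-ring mm [ 74. 522.] F [ 0.4 -0.2 -6.8] T [-0.017  0.139  0.05 ]
rolls(phi) [-0.012 -0.002  0.     0.002  0.002  0.002  0.002  0.   ]  -> tool x turn [ 0.012  0.002 -0.    -0.002 -0.002 -0.002 -0.002 -0.   ]
th [0.009 0.004 0.001 0.    0.    0.001 0.002 0.002]
phi [-0.012 -0.014 -0.014 -0.012 -0.01  -0.008 -0.006 -0.006]
tool (y,z,turn): [(0.0, -0.0, 0.012), (0.0, -0.0, 0.002), (0.0, -0.0, -0.0), (0.0, -0.0, -0.002), (0.0, -0.0, -0.002), (0.0, -0.0, -0.002), (0.0, -0.0, -0.002), (0.0, -0.0, -0.0)]
in cradle mm: foot x -0.8 y 0.1 z 2.6  hinge y 0.1
```

Call:
servo_tool(
  deltas="0 0 0 1 0 0 0;0 0 0 1 0 0 0;0 0 0 0.6 0 0 0;0 0 0 0 0 0 0;0 0 0 0 0 0 0;0 0 0 0 0 0 0;0 0 0 0 0 0 0;0 0 0 0 0 0 0",
)

```text
time_s: 23.12
position: [0.5157, 0.2593, 0.0409]
tool_rot: [[-0.986, -0.166, 0.0], [-0.166, 0.986, 0.0], [-0.0, -0.0, -1.0]]
ft_force: [0.1, 0.1, -6.1]
grip_width: 0.025
gripper_force: 79.9
```

Call:
servo_tool(
  deltas="0 0 0 0 0 0 0;0 0 0 0 0 0 0;0 0 0 0 0 0 0;0 0 0 0 0 0 0;0 0 0 0 0 0 0;0 0 0 0 0 0 0;0 0 0 0 0 0 0;0 0 0 0 0 0 0",
)

```text
time_s: 23.78
position: [0.5156, 0.2593, 0.0409]
tool_rot: [[-0.986, -0.166, -0.0], [-0.166, 0.986, -0.0], [0.0, -0.0, -1.0]]
ft_force: [-0.5, 0.3, -6.5]
grip_width: 0.0253
gripper_force: 79.9
```

```bash
python3 step.py "[0]*8" 0 8
```

```text
th 0.071 plane 0.080 n 2037 zz 0.249
pred th 0.002 phi -0.006
thd pred 0.106 meas -0.056
t 23.83 foot [0.5156 0.2593 0.0128] yaw 9.58 pitch -0.000 phi 0.000 th 0.068 thd 0.025 head-ring mm [ 76. 510.] F [ 0.1  0.2 -7. ] T [-0.046  0.183  0.009]
rolls(phi) [-0.06  -0.018  0.002  0.008  0.008  0.006  0.006  0.006]  -> tool x turn [ 0.06   0.018 -0.002 -0.008 -0.008 -0.006 -0.006 -0.006]
th [ 0.052  0.023  0.006 -0.001 -0.003 -0.004 -0.005 -0.005]
phi [-0.06  -0.078 -0.076 -0.068 -0.06  -0.054 -0.048 -0.042]
tool (y,z,turn): [(0.0, 0.0, 0.06), (0.0, -0.0, 0.018), (0.0, -0.0, -0.002), (0.0, -0.0, -0.008), (0.0, -0.0, -0.008), (0.0, -0.0, -0.006), (0.0, -0.0, -0.006), (0.0, -0.0, -0.006)]
in cradle mm: foot x -0.5 y 0.2 z 0.8  hinge y 0.2
```

Call:
servo_tool(
  deltas="0 0 0 0.5 0 0 0;0 0 0 0.4 0 0 0;0 0 0 0 0 0 0;0 0 0 0 0 0 0",
)

```text
time_s: 24.22
position: [0.5157, 0.2593, 0.0403]
tool_rot: [[-0.986, -0.166, 0.0], [-0.166, 0.986, 0.0], [-0.0, -0.0, -1.0]]
ft_force: [-1.1, -0.2, -1.6]
grip_width: 0.0254
gripper_force: 80.6
```

Call:
servo_tool(
  deltas="0 0 0 0.3 0 0 0;0.5 0 0 0 0 0 0;0.8 0 0 0 0 0 0;1 0 0 0 0 0 0;1 0 0 0 0 0 0;1 0 0 0 0 0 0;1 0 0 0 0 0 0;1 0 0 0 0 0 0",
  newtons=20,
)

```text
time_s: 24.88
position: [0.5157, 0.2592, 0.0396]
tool_rot: [[-0.986, -0.166, 0.0], [-0.166, 0.986, -0.0], [-0.0, -0.0, -1.0]]
ft_force: [-0.6, -0.4, 0.1]
grip_width: 0.0851
gripper_force: 0.0
```

```bash
python3 step.py "[0]*8" 0 8 | head -4; python3 -c "
from rig import env
s=env.observe(); print(s['grip_width'],s['gripper_force'],s['position'])"
```

```text
th 0.071 plane 0.090 n 2065 zz 0.250
pred th -0.005 phi -0.042
thd pred 0.116 meas 0.039
t 24.93 foot [0.5157 0.2593 0.0117] yaw 9.58 pitch -0.000 phi -0.000 th 0.068 thd 0.078 head-ring mm [ 76. 510.] F [-0.1 -0.8  0.2] T [-0.068  0.018  0.034]
0.0853736753335782 0.0 [0.51562579 0.2592513  0.03961123]
```

Call:
servo_tool(
  deltas="1 0 0 -6 0 0 0;1 0 0 -15 0 0 0;1 0 0 -20 0 0 0;1 0 0 -20 0 0 0;1 0 0 -20 0 0 0;1 0 0 -15 0 0 0;1 0 0 -6 0 0 0;1 0 0 0 0 0 0",
)

```text
time_s: 25.65
position: [0.5161, 0.2594, 0.1431]
tool_rot: [[-0.986, -0.167, 0.003], [-0.167, 0.986, 0.001], [-0.003, 0.0, -1.0]]
ft_force: [-0.2, -0.0, -0.5]
grip_width: 0.0853
gripper_force: 0.0
```

```bash
python3 - <<'E'
from rig import env
from lib import *
a=np.radians(9.4);R=np.array([[np.cos(a),-np.sin(a),0],[np.sin(a),np.cos(a),0],[0,0,1]])
for n in ["scene","top"]:
    p=env.get_image(n); W,c=cloud(p); cv2.imwrite(f"pics/{n}_end.png",p["img"][:,:,::-1])
    near=(abs(W[:,0]-.52)<.2)&(abs(W[:,1]-.25)<.05)
    hsv=cv2.cvtColor(p["img"],cv2.COLOR_RGB2HSV)[p["depth"]>0]
    for k,m in (("or",(hsv[:,0]>7)&(hsv[:,0]<18)),("red",(hsv[:,0]<6)|(hsv[:,0]>174))):
        A=W[near&m&(hsv[:,1]>150)&(hsv[:,2]>100)&(abs(W[:,2]-.078)<.006)]
        if len(A)>20: print(n,k,len(A),A[:,2].mean(),cv2.minAreaRect((A[:,:2]*1000).astype(np.float32)))
    print(lean(p,np.r_[.5155,.259,.012],R))
print(env.observe()["ft_force"])
E
```

```text
scene or 73 0.07762481679814787 ((516.4201049804688, 257.68768310546875), (75.3379898071289, 22.205917358398438), 8.885156631469727)
{'th': np.float64(0.07316533376904726), 'plane': np.float64(0.08366534601553104), 'wid': np.float64(0.05850322819973597), 'zz': np.float64(0.24826862904801006), 'n': 1001}
top or 198 0.07876765281498033 ((515.2323608398438, 259.3537902832031), (78.1483383178711, 23.948741912841797), 9.345390319824219)
top red 733 0.07775125791683009 ((392.4223937988281, 239.64605712890625), (70.88093566894531, 53.61149597167969), 10.028665542602539)
{'th': np.float64(0.06663189352685545), 'plane': np.float64(0.08081345477253153), 'wid': np.float64(0.059101529653116956), 'zz': np.float64(0.24975327259967026), 'n': 2042}
[-0.2843527  -0.04986244 -0.29883208]
```

View pics/scene_end.png

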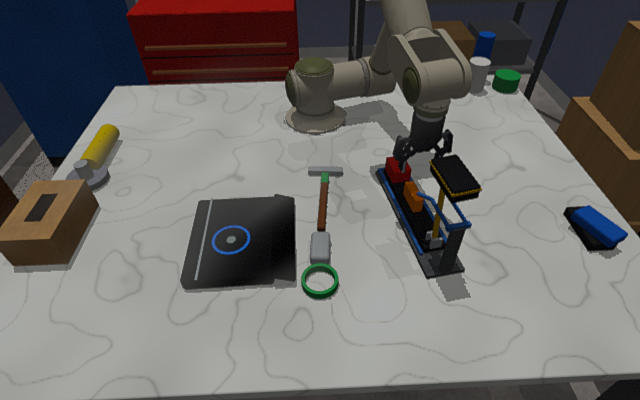

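The lamp is back in its cradle: the mast is in the fork around (440,215), the handle is at (412,198), and the gripper is clear above it. The hammer, dolly and tape roll look unmoved.

```bash
python3 -c "
from rig import env
print(env.close_job())"
```

```text
the job is handed in; nothing more can be done
None
```

The lamp was held over the blue ring for about 5.2 s with the mast within about 0.02 rad of upright. It was then set back within about 1 mm of where it started, mast in the fork, and released; I handed the job in at about 26 s of robot time, and no verdict came back.

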